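Prime the tubing pump

ROBOT

A 6-joint arm with a two-finger parallel gripper is mounted at the origin on the work surface. World frame = base frame: x ahead of the robot, y to its left, z up, the work surface at z = 0. Lengths are in m, angles in degrees, forces in N, time in s.
With the tool pointing down it reaches from about 0.4 to 0.825 m from the base axis. Payload 7 kg.
Tool frame: the origin (TCP) lies at the very end of the fingers, on their centre line; the grasp point (between the pads) lies 19 mm behind it; z points along the fingers, y is the direction in which the jaws open and shut (so a half turn about z gives the same grasp; the last joint's range is limited). The gripper opens to 88 mm and grips with 3 to 60 N. Pads are 19 mm wide; open, the fingers measure 130 mm over their backs; the gripper's body (78 mm by 193 mm) begins 47 mm behind the grasp point.
Start: joints at [-53.68, 20.546, 0.682, 0, -70.136, -16.507], TCP at [0.229, -0.635, 0.227] pointing down, gripper open.
Joint ranges: [-176.03, 176.03], [-82.01, 121.73], [-58.28, 71.71], [-173.87, 95.51], [-174.79, -0.11], [-173.66, 173.66]. Speed limits (degrees/s): [136.94, 136.94, 172.46, 180, 180, 180].

INTERFACE

Orientations are given as [roll, pitch, yaw] about the fixed x, y, z axes, in that order (R = Rz(yaw) Ry(pitch) Rx(roll)).
In Python, from plant import telemetry, snapshot, calibration, workorder gives the robot as it stands. The module is installed in compiled form; this text tells all that it offers.
- The arm moves only by the tool step_arm, never from a script. Its argument "plan" is text: rows parted by semicolons, each of 7 numbers parted by spaces: the finger opening in cm, from 0 to 8.76, then the shift along the tool's x, y, z in cm, then the turn, a rotation vector about the tool's x, y, z in degrees. A call has 1 to 12 rows; each row shifts and turns the commanded pose from where the row before left it, along the tool's axes as they then stand; what a row does not reach is not made up. A row lasts 1/12 s, in which the tool goes at most 41.7 mm and 7.16 degrees, less where a joint would pass 70% of its speed; a pose out of reach is approached as far as the arm can. A call with a gripper value outside its range is refused whole. The fingers move at their own pace and stop on an object; the grip force is fixed at half the most. Time passes only in rows, so rows that do not move let the fingers close. It gives the time, the measured TCP pose, the force and the opening at its end, in the units of the state.
- telemetry.get_obs(): the state, without advancing time (a new reading comes with each control period).
- snapshot(name): name is "side" or "top"; returns the picture (400x640x3 uint8, blue, green, red); there is no depth.
- calibration(name): a dict with "K" (3x3 intrinsics, pixels), "camera_from_world" (4x4, takes a point from world to camera coordinates). Camera axes: x right, y up, looking along -z (the intrinsics and any distortion apply to the point x, -y, -z); pixel columns grow to the right and rows downward; lengths in m; the calibration is good to about 2 mm. A picture is of the moment at which its call begins. calibration takes no time and is no camera call.
- workorder.close_job(): hands the job in, once; it reports no verdict.
The state is a dict: "clock": time; "joint_pos": joint angles; "qvel": joint speeds; "tau": joint torques, N m; "tool_pos": TCP position; "orientation": TCP orientation; "force": force on the tool from outside, world axes, zero at the start; "moment": the same for the moment, N m; "opening": finger opening in m.
Only numpy, scipy, OpenCV 4.12 (cv2) and the standard library are available. Lean on these libraries where they do the work, as an engineer would, in place of code of your own. Each camera call takes 0.05 s, during which the arm holds its last target.

TASK

Get the tubing pump filling by pressing its parts with the closed fingertips, in this order: push the open pump-head cover down until it is fully shut, then switch the pump on by pressing the raised end of its rocker switch all the way down, then press the round key fully down and keep it down: finish while still holding it down. Do not press the square key, do not swing the cover up wide open, and leave the bottle, the cup and the green cap standing where they are.

Things in the scene. Friction and masses are not known exactly. Their poses are not given: they have to be found in the camera images.
- pump: White box with a flat grey top (the deck), 220 (x) x 300 mm (y), fixed, turned only about the vertical. Origin: centre of its underside, on the bench; x away from the robot, y left; deck 85 mm up. Pump head on the left half of the deck (y = 83 mm). On the right half, square to the pump, the rocker, round key and square key, in varying order at x, y = (45, -65), (-55, -25), (-55, -108) mm.
- cover (a joint): Opening angle of the pump-head cover, rad: 0 shut (level), starts 0.45 to 0.85, stop at 1.3. A white flap 100 mm long, 90 wide, 8 thick, over a grey block with three rollers; hinged along its far (pump +x) edge, its free near edge stands up. Hinge friction 0.1 N m keeps it where left: 2 to 3 N straight down, 55 mm from the hinge, shuts it, the fingertips sliding on it.
- cover_hinge (a point): Middle of the cover's hinge line, level with the cover's underside when shut; fixed to the pump, 122 mm above the bench. When the cover is shut its top face is level, 8 mm above this point, and reaches 100 mm from here along the pump's -x.
- cover_edge (a point): Middle of the cover's free edge, on its top face; moves with the cover (100 mm from the hinge).
- power (a joint): Angle of the rocker switch, rad: 0 to 0.04 at the start (off), 0.44 fully on. A white paddle 60 mm long (pump's x), 28 wide, on a black plate 74 x 44 x 6 mm, pivoted at its middle 18 mm above the deck. Off: its far (pump +x) end stands up, tilted 0.22 rad; on: tilted as much the other way. It stays where left; about 2 N tips it.
- power_end (a point): Where to press the rocker: on its top face, 24 mm from its middle towards the raised far end. This point starts about 29 mm above the deck and moves down about 10 mm as the rocker goes fully over. The orientation is the paddle's.
- prime (a joint): Travel of the round key in m: 0 up, 0.007 fully down. Spring key, 1.8 N to start it, 6 N fully down; it comes back up when let go.
- prime_top (a point): Centre of the top of the round key: a white disc 34 mm across in a round black housing 50 mm across and 12 mm high; the top stands 23 mm above the deck when up, and moves down with the key.
- square (a joint): Travel of the square key in m: 0 up, 0.007 fully down. Not to be pressed. Same spring as the round key.
- square_top (a point): Centre of the top of the square key: a white square 32 x 32 mm in a square black housing 50 x 50 x 12 mm; the top stands 23 mm above the deck.
- media_bottle: Bystander: a clear capped bottle, 72 mm across, 170 mm tall, standing loose on the bench to the left of the pump. Origin at the centre of its underside.
- cup: Bystander: a white open cup, 72 mm across, 60 mm tall, loose on the bench to the right of the pump. Origin at the centre of its underside.
- cap: Bystander: a green screw cap, 42 mm across, 20 mm tall, loose on the bench between robot and pump. Origin at the centre of its underside.

How it is judged (in metres and radians):
On the way, in this order (a step that is already met when the one before it is completed fails the run):
1. the cover is pushed fully shut, the switch still off (value of joint cover below 0.06 rad and value of joint power below 0.15 rad), for 0.1 s.
2. the rocker is pressed fully over to on, the round key still up (value of joint power above 0.36 rad and value of joint prime below 0.003 m), for 0.1 s.
3. the round key is pressed fully down (value of joint prime above 0.005 m and contact force between the fingers and prime above 1.5 N), for 0.2 s.
At the end, for the whole second after the job is handed in: The cover is shut (within 0.06 rad), the rocker is on (over 0.36 of 0.44 rad), the fingers hold the round key down (over 5 of its 7 mm, with more than 1.5 N), the square key is up (less than 3 mm down), and bottle, cup and cap are within 30 mm of where they stood (all of step 3 and value of joint cover below 0.06 rad and value of joint power above 0.36 rad and value of joint square below 0.003 m and distance of each of media_bottle, cup, cap from where it was at the start of the episode below 0.03 m); the arm keeps its last pose, push and grip.
It fails at once if the rocker is switched on while the cover is open (value of joint power above 0.25 rad and value of joint cover above 0.12 rad).
It fails at once if the round key is pressed before the cover is shut and the switch is on (value of joint prime above 0.003 m and (value of joint power below 0.3 rad or value of joint cover above 0.12 rad)).
It fails at once if the square key is pressed (value of joint square above 0.003 m).
It fails at once if the cover is swung up wide open (value of joint cover above 1 rad).
It fails at once if the bottle, cup or cap is moved by more than 30 mm, lifted or tipped (distance of any of media_bottle, cup, cap from where it was at the start of the episode above 0.03 m or angle between any of media_bottle, cup, cap's own z axis and vertical above 0.4 rad).
It also fails if it takes over 45 s, if anything falls off the work surface, if the arm or the gripper's body presses on something with over 40 N, if the wrist force passes 120 N, or if a joint passes its speed limit or range.

## Working session

There is one attempt and no reset: what is moved stays moved. The work goes in short steps, Python scripts to look and compute and a tool call to move; the robot and the scene stay as the last step left them, time stands still between calls to the robot, and variables do not carry over. Pictures are saved under pics/ and viewed, and the job is handed in when it is done.

Besides the shell and the picture viewer there is one more tool, called after "Call:" as a command line: name --argument value ..., lists and objects as JSON in quotes. step_arm: Moves the arm, as the interface text tells. Its arguments: {"type":"object","properties":{"plan":{"type":"string"}},"required":["plan"]}

```bash
mkdir -p pics; cat > h.py <<'E'
import numpy as np,cv2
from plant import telemetry,snapshot,calibration,workorder
def snap(n,f):
    im=np.array(snapshot(n));cv2.imwrite('pics/'+f,im);return im
def ray(n,uv):
    c=calibration(n);K=np.array(c["K"]);T=np.array(c["camera_from_world"])
    d=np.linalg.inv(K)@np.array([uv[0],uv[1],1.]);d=np.array([d[0],-d[1],-d[2]])
    R=T[:3,:3];return -R.T@T[:3,3],R.T@d
def onz(n,uv,z):
    o,d=ray(n,uv);return o+d*(z-o[2])/d[2]
def proj(n,p):
    c=calibration(n);K=np.array(c["K"]);T=np.array(c["camera_from_world"])
    q=T[:3,:3]@np.array(p)+T[:3,3];q=K@np.array([q[0],-q[1],-q[2]]);return q[:2]/q[2]
E
python3 - <<'E'
from h import *
snap('top','t0.png');snap('side','s0.png')
for n in('top','side'):
    c=calibration(n);print(n,c.keys(),np.round(c['K'],1).tolist(),np.round(ray(n,(320,200)),3).tolist())
print(telemetry.get_obs())
E
```

```text
top dict_keys(['K', 'camera_from_world']) [[457.6, 0.0, 322.5], [0.0, 457.6, 203.1], [0.0, 0.0, 1.0]] [[0.461, 0.025, 1.04], [0.092, 0.002, -0.996]]
side dict_keys(['K', 'camera_from_world']) [[508.9, 0.0, 321.3], [0.0, 508.9, 193.4], [0.0, 0.0, 1.0]] [[0.343, 0.823, 0.958], [0.169, -0.678, -0.715]]
{'clock': 0.1, 'joint_pos': array([-5.36805872e+01,  2.05880592e+01,  6.39790777e-01, -1.75194332e-02,
       -7.01366163e+01, -1.65092789e+01]), 'qvel': array([-0.03885513, -0.11423042,  0.15996375,  0.11391681, -0.01343725,
        0.09975807]), 'tau': array([-3.06886621e-03, -5.84163952e+01,  2.93751329e+01,  7.01552019e+00,
        1.01145194e-02, -5.74487035e-05]), 'tool_pos': array([ 0.22861309, -0.63464447,  0.22571468]), 'orientation': array([ 1.79913934e+02, -8.33260271e-03, -1.60195825e+02]), 'force': array([ 0.56852169, -0.36256676,  0.64137467]), 'moment': array([ 0.0120383 , -0.02467389,  0.02241069]), 'opening': 0.0875079151564382}
```

View pics/t0.png

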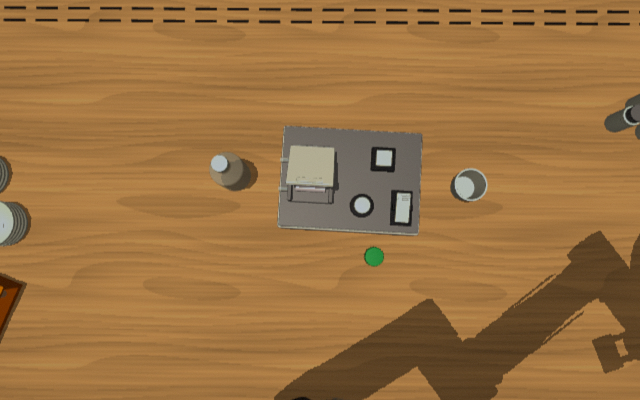

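View pics/s0.png

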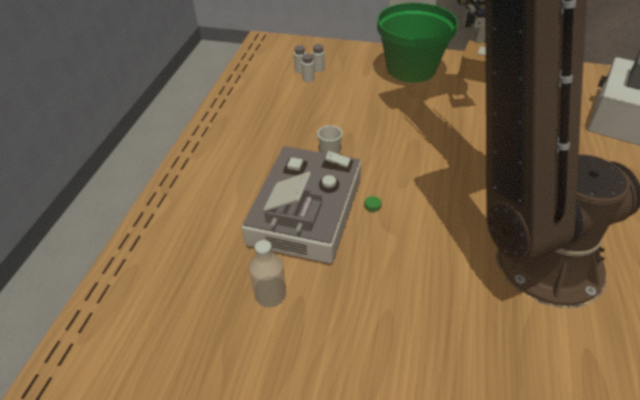

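The top view shows the deck with corners near (284,127), (422,133), (417,235) and (278,229). The square key is at (383,159), the round key at (362,205), the rocker at (402,208) and the raised cover around (311,165). The cap is at (374,257), the bottle at (225,170) and the cup at (470,185). Next I'll measure these precisely.

```bash
python3 - <<'E'
from h import *
im=cv2.imread('pics/t0.png')
hsv=cv2.cvtColor(im,cv2.COLOR_BGR2HSV)
roi=np.zeros(im.shape[:2],np.uint8);roi[115:250,265:435]=1
# deck: low-saturation grey
m=((hsv[...,1]<70).astype(np.uint8)&roi)*255
m=cv2.morphologyEx(m,cv2.MORPH_CLOSE,np.ones((9,9)))
cs,_=cv2.findContours(m,0,2);c=max(cs,key=cv2.contourArea)
r=cv2.minAreaRect(c);b=cv2.boxPoints(r);print('deck rect',r);
for p in b: print(p,np.round(onz('top',p,.085),4))
# dark housings
for nm,mm,zz in(('black',(hsv[...,2]<45),.097),('white',(im.min(2)>150),.108)):
    mm=(mm.astype(np.uint8)&roi)*255
    n,l,s,ce=cv2.connectedComponentsWithStats(mm)
    for i in range(1,n):
        if s[i,4]>60: print(nm,s[i],ce[i].round(1),onz('top',ce[i],zz).round(4))
cv2.imwrite('pics/t0z.png',cv2.resize(im[115:250,265:435],None,fx=4.5,fy=4.5,interpolation=cv2.INTER_CUBIC))
i2=cv2.imread('pics/s0.png');cv2.imwrite('pics/s0z.png',cv2.resize(i2[130:270,230:380],None,fx=4,fy=4,interpolation=cv2.INTER_CUBIC))
E
```

```text
deck rect ((350.11883544921875, 180.43954467773438), (141.36106872558594, 102.00345611572266), 3.301866054534912)
[276.6181  227.28564] [0.4915 0.1167 0.085 ]
[282.49316 125.45154] [0.7078 0.107  0.085 ]
[423.61957 133.59344] [ 0.6918 -0.193   0.085 ]
[417.7445  235.42755] [ 0.4759 -0.1776  0.085 ]
black [371 147  25  25 258] [381.8 160.6] [ 0.6311 -0.102   0.097 ]
black [390 191  23  35 233] [397.9 208.7] [ 0.5306 -0.1347  0.097 ]
black [350 194  24  23 157] [361. 206.] [ 0.536  -0.0583  0.097 ]
white [376 151  16  15 201] [383.6 157.5] [ 0.6355 -0.1044  0.108 ]
white [395 194  15  28 335] [402.3 207.9] [ 0.5315 -0.1418  0.108 ]
white [355 198  15  15 180] [361.9 204.8] [ 0.5376 -0.0592  0.108 ]
```

```bash
sleep 1
```

```text
(no output)
```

View pics/t0z.png

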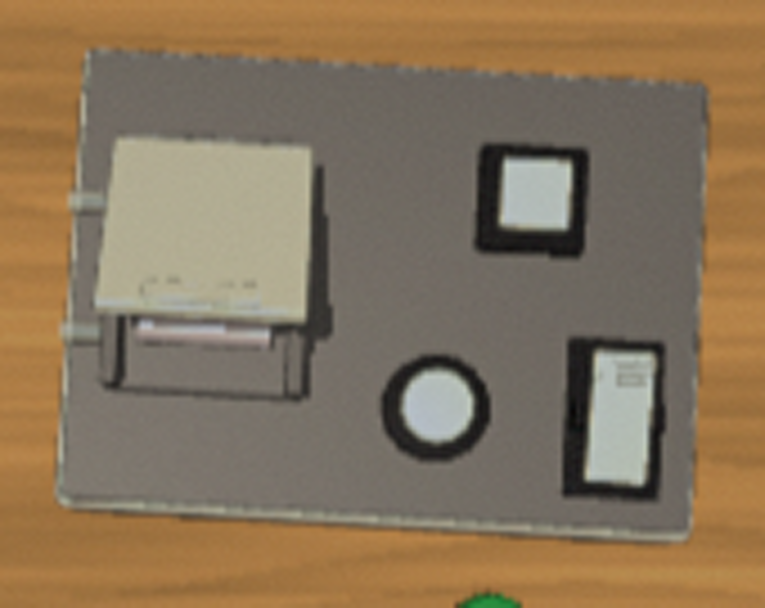

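View pics/s0z.png

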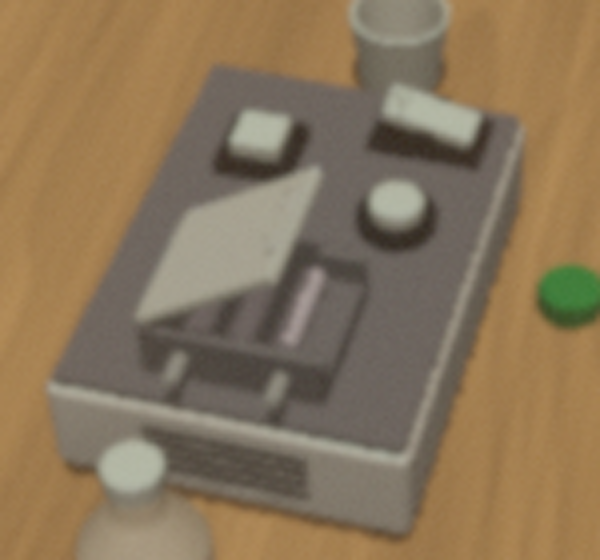

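```bash
python3 - <<'E'
from h import *
# pump pose fit: key tops (white centroids) + deck centre
W=np.array([[.6355,-.1044],[.5315,-.1418],[.5376,-.0592],[.4915,.1167],[.7078,.107],[.6918,-.193],[.4759,-.1776]])
L=np.array([[45,-65],[-55,-108],[-55,-25],[-110,150],[110,150],[110,-150],[-110,-150]])/1e3
def fit(W,L):
    a=W-W.mean(0);b=L-L.mean(0)
    th=np.arctan2((b[:,0]*a[:,1]-b[:,1]*a[:,0]).sum(),(b*a).sum())
    R=np.array([[np.cos(th),-np.sin(th)],[np.sin(th),np.cos(th)]])
    t=W.mean(0)-R@L.mean(0);return np.degrees(th),R,t,((W-(L@R.T+t))*1e3).round(1)
for s in(slice(0,7),slice(3,7),slice(0,3)):
    th,R,t,e=fit(W[s],L[s]);print(th,t,e.tolist())
th,R,t,e=fit(W,L)
for nm,l in(('hinge?',(.05,.083)),('prime',(-.055,-.025)),('rockend',(-.031,-.108)),('square',(.045,-.065))):print(nm,R@l+t)
E
```

```text
-3.0866615411867704 [ 0.59245247 -0.03686961] [[1.6, -0.2], [-0.2, -0.0], [1.4, -0.3], [0.8, -2.1], [-2.6, 0.0], [-2.4, -0.4], [1.4, 3.1]]
-3.1410814184843114 [ 0.59175  -0.036725] [[1.4, -2.4], [-2.0, -0.0], [-1.6, -0.5], [2.2, 2.9]]
-3.4609546363453005 [ 0.59381146 -0.03722835] [[0.7, 0.4], [-0.9, -0.1], [0.2, -0.3]]
hinge? [0.64684918 0.04331766]
prime [ 0.5361861  -0.05887179]
rockend [ 0.55568204 -0.14304369]
square [ 0.63388717 -0.1041984 ]
```

```bash
python3 - <<'E'
from h import *
def tri(a,b):
    o1,d1=ray('top',a);o2,d2=ray('side',b);d1/=np.linalg.norm(d1);d2/=np.linalg.norm(d2)
    s=np.linalg.lstsq(np.c_[d1,-d2],o2-o1,rcond=None)[0];p,q=o1+s[0]*d1,o2+s[1]*d2
    return ((p+q)/2).round(4),np.linalg.norm(p-q).round(4)
z=lambda x,y:(265+x/4.5-.4,115+y/4.5-.4)
w=lambda x,y:(230+x/4-.4,130+y/4-.4)
t=dict(hl=(115,137),hr=(312,148),fl=(97,305),fr=(305,322))
s=dict(hl=(135,320),hr=(190,212),fl=(275,283),fr=(322,168))
P={}
for k in t: P[k],g=tri(z(*t[k]),w(*s[k]));print(k,P[k],g)
h=(P['hl']+P['hr'])/2;f=(P['fl']+P['fr'])/2;print(h,f,f-h,np.linalg.norm(f-h),np.degrees(np.arctan2(f[2]-h[2],np.linalg.norm((f-h)[:2]))))
for nm,a,b,in(('sq',(383.6,157.5),w(262,135)),('prime',(361.9,204.8),w(396,203))):print(nm,tri(a,b))
print(onz('top',(374.,257),.02))
E
```

```text
hl [0.6577 0.0877 0.1238] 0.0008
hr [ 0.6521 -0.0013  0.1261] 0.0004
fl [0.5737 0.0909 0.1751] 0.001
fr [0.5675 0.0032 0.1813] 0.0018
[0.6549  0.0432  0.12495] [0.5706  0.04705 0.1782 ] [-0.0843   0.00385  0.05325] 0.0997841420266768 32.25253475505395
sq (array([ 0.6371, -0.1056,  0.0993]), np.float64(0.0003))
prime (array([ 0.5389, -0.0597,  0.1014]), np.float64(0.0017))
[ 0.42875393 -0.09361875  0.02      ]
```

The two-view measurements agree. The pump is at (0.593, -0.037) with yaw about -3.2°, the hinge at (0.65, 0.044), and the cover edge at height 0.178 with an opening of about 0.56 rad. The first move closes the fingers and squares the tool to the pump.

Call:
step_arm --plan "0 0 0 0 0 0 5.75; 0 0 0 0 0 0 5.75; 0 0 0 0 0 0 5.75; 0 0 0 0 0 0 5.75; 0 0 0 0 0 0 0"

```text
clock: 0.52
tool_pos: [0.2286, -0.6348, 0.226]
orientation: [179.9, -0.0, 176.5]
force: [0.2, -0.3, -0.2]
opening: 0.0598
```

```bash
cat >> h.py <<'E'
from scipy.spatial.transform import Rotation as Ro
def to(p):
    o=telemetry.get_obs();R=Ro.from_euler('xyz',o['orientation'],degrees=True)
    d=R.inv().apply(np.array(p)-o['tool_pos'])*100
    print('t',o['clock'],'pos',o['tool_pos'].round(4),'rpy',o['orientation'].round(2),'F',o['force'].round(2),'op',round(o['opening'],4),'delta cm',d.round(2))
E
python3 -c "
from h import *
to([.597,.0465,.21])"
```

```text
t 0.5167 pos [ 0.2286 -0.6348  0.226 ] rpy [ 1.7995e+02 -3.0000e-02  1.7655e+02] F [ 0.18 -0.29 -0.22] op 0.0598 delta cm [-32.67  70.22   1.65]
```

Call:
step_arm --plan "0 -1.63 3.51 0 0 0 0; 0 -1.63 3.51 0 0 0 0; 0 -1.63 3.51 0 0 0 0; 0 -1.63 3.51 0 0 0 0; 0 -1.63 3.51 0 0 0 0; 0 -1.63 3.51 0 0 0 0; 0 -1.63 3.51 0 0 0 0; 0 -1.63 3.51 0 0 0 0; 0 -1.63 3.51 0 0 0 0; 0 -1.63 3.51 0 0 0 0"

```text
clock: 1.35
tool_pos: [0.4114, -0.2918, 0.2267]
orientation: [180.0, 0.0, 177.0]
force: [1.0, 0.5, 0.1]
opening: 0.0007
```

Call:
step_arm --plan "0 -1.63 3.51 0 0 0 0; 0 -1.63 3.51 0 0 0 0; 0 -1.63 3.51 0 0 0 0; 0 -1.63 3.51 0 0 0 0; 0 -1.63 3.51 0 0 0 0; 0 -1.63 3.51 0 0 0 0; 0 -1.63 3.51 0 0 0 0; 0 -1.63 3.51 0 0 0 0; 0 -1.63 3.51 0 0 0 0; 0 -1.63 3.51 0 0 0 0; 0 0 0 0 0 0 0; 0 0 0 0 0 0 0"

```text
clock: 2.35
tool_pos: [0.5937, 0.0496, 0.2255]
orientation: [-180.0, -0.1, 177.1]
force: [0.0, -0.6, 0.1]
opening: 0.0006
```

```bash
python3 -c "
from h import *
to([.597,.0465,.18]);snap('side','s1.png');snap('top','t1.png')"
```

```text
t 2.35 pos [0.5937 0.0496 0.2255] rpy [-1.7997e+02 -8.0000e-02  1.7715e+02] F [ 0.01 -0.57  0.06] op 0.0006 delta cm [-0.35 -0.29  4.55]
```

View pics/s1.png

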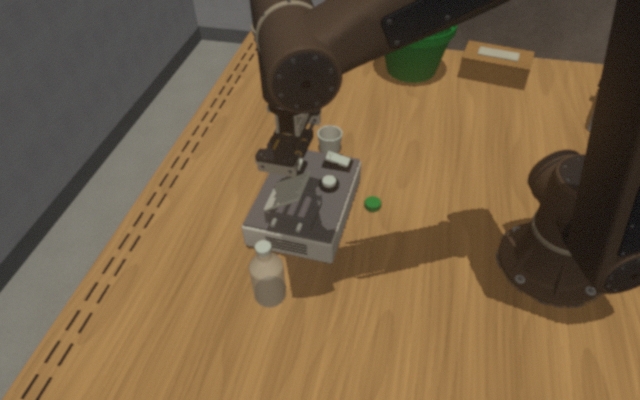

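The closed fingers are above the cover, around (290,160) in the side view. I'll lower onto it.

Call:
step_arm --plan "0 -0.15 -0.15 1.5 0 0 0; 0 -0.15 -0.15 1.5 0 0 0; 0 0 0 1.5 0 0 0; 0 0 0 0.7 0 0 0; 0 0 0 0.7 0 0 0; 0 0 0 0.7 0 0 0; 0 0 0 0.7 0 0 0; 0 0 0 0.7 0 0 0; 0 0 0 0.5 0 0 0; 0 0 0 0 0 0 0"

```text
clock: 3.28
tool_pos: [0.5955, 0.0445, 0.1403]
orientation: [-180.0, -0.1, 176.8]
force: [-0.3, 0.3, 0.2]
opening: 0.0005
```

Call:
step_arm --plan "0 0 0 0.4 0 0 0; 0 0 0 0.4 0 0 0; 0 0 0 0.2 0 0 0; 0 0 0 0.1 0 0 0; 0 0 0 0 0 0 0"

```text
clock: 3.7
tool_pos: [0.5961, 0.0447, 0.1305]
orientation: [-180.0, -0.0, 176.8]
force: [0.6, -0.7, 0.8]
opening: 0.0011
```

```bash
python3 -c "
from h import *
to([.597,.0465,.128]);i=snap('side','s2.png');j=snap('top','t2.png')
cv2.imwrite('pics/s2z.png',cv2.resize(i[130:270,230:380],None,fx=4,fy=4))"
```

```text
t 3.7 pos [0.5961 0.0447 0.1305] rpy [-180.     -0.    176.82] F [ 0.6  -0.67  0.77] op 0.0011 delta cm [-0.08  0.19  0.25]
```

View pics/s2z.png

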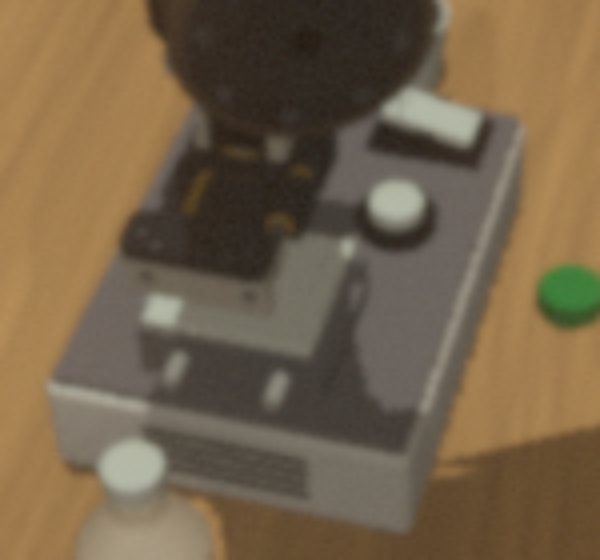

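The cover now looks almost level. Its free edge runs through about (310,355) to (350,240) in the zoomed view. I'll press until there is clear force against the stop.

Call:
step_arm --plan "0 0 0 0.15 0 0 0; 0 0 0 0.15 0 0 0; 0 0 0 0.1 0 0 0; 0 0 0 0 0 0 0"

```text
clock: 4.13
tool_pos: [0.5966, 0.0447, 0.13]
orientation: [180.0, 0.1, 176.9]
force: [-10.9, 1.5, 25.3]
opening: 0.0004
```

That is the hard stop: 25 N at z = 0.130, the expected height of the shut cover. I'll lift off and check.

Call:
step_arm --plan "0 0 0 -1 0 0 0; 0 0 0 -2 0 0 0; 0 0 0 -2 0 0 0; 0 0 -3.5 0 0 0 0; 0 0 -3.5 0 0 0 0; 0 0 -3.5 0 0 0 0; 0 0 -3.5 0 0 0 0; 0 0 -3.5 0 0 0 0; 0 0 -1 0 0 0 0; 0 0 0 0 0 0 0; 0 0 0 0 0 0 0"

```text
clock: 5.05
tool_pos: [0.5858, -0.1407, 0.1764]
orientation: [180.0, -0.0, 176.7]
force: [-0.3, 0.4, 0.7]
opening: 0.0008
```

```bash
python3 -c "
from h import *
to([.5555,-.143,.12]);i=snap('side','s3.png');j=snap('top','t3.png')
cv2.imwrite('pics/s3z.png',cv2.resize(i[130:270,230:380],None,fx=4,fy=4))"
```

```text
t 5.05 pos [ 0.5858 -0.1407  0.1764] rpy [179.99  -0.   176.71] F [-0.29  0.44  0.68] op 0.0008 delta cm [ 3.01 -0.4   5.64]
```

View pics/s3z.png

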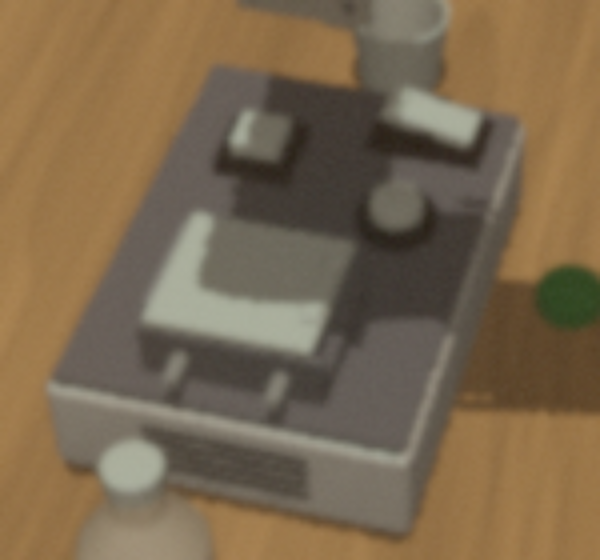

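The cover lies flat and shut, and the rocker at (435,115) in the zoomed view is still off. Next I'll move over the raised end of the rocker and press.

Call:
step_arm --plan "0 1.5 -0.2 0 0 0 0; 0 1.5 -0.1 0 0 0 0; 0 0 0 1.5 0 0 0; 0 0 0 1.5 0 0 0; 0 0 0 1.2 0 0 0; 0 0 0 0.8 0 0 0; 0 0 0 0 0 0 0"

```text
clock: 5.73
tool_pos: [0.5549, -0.1404, 0.1249]
orientation: [180.0, -0.2, 176.9]
force: [-0.5, -0.5, -0.2]
opening: 0.0004
```

```bash
python3 -c "
from h import *
to([.5555,-.143,.104])"
```

```text
t 5.7333 pos [ 0.5549 -0.1404  0.1249] rpy [ 1.8000e+02 -1.5000e-01  1.7688e+02] F [-0.5  -0.51 -0.19] op 0.0004 delta cm [-0.08 -0.26  2.09]
```

Call:
step_arm --plan "0 0 -0.2 0.5 0 0 0; 0 0 0 0.4 0 0 0; 0 0 0 0.4 0 0 0; 0 0 0 0.3 0 0 0; 0 0 0 0.3 0 0 0; 0 0 0 0.2 0 0 0; 0 0 0 0 0 0 0; 0 0 0 0 0 0 0"

```text
clock: 6.4
tool_pos: [0.5567, -0.1435, 0.1062]
orientation: [-180.0, 0.1, 176.8]
force: [3.2, 0.4, 2.3]
opening: 0.0002
```

Call:
step_arm --plan "0 0 0 0.2 0 0 0; 0 0 0 0.15 0 0 0; 0 0 0 0.1 0 0 0; 0 0 0 0 0 0 0; 0 0 0 0 0 0 0"

```text
clock: 6.82
tool_pos: [0.5571, -0.1436, 0.1051]
orientation: [-180.0, 0.2, 176.9]
force: [-5.2, 4.1, 30.6]
opening: 0.0003
```

The rocker is at its stop: 30 N at z = 0.105, against 0.104 expected. I'll lift and move over the round key.

Call:
step_arm --plan "0 0 0 -0.7 0 0 0; 0 0 0 -1.5 0 0 0; 0 0 0 -2.2 0 0 0; 0 0.7 2.8 0 0 0 0; 0 0.7 2.8 0 0 0 0; 0 0 2.6 0 0 0 0; 0 0 0 0 0 0 0; 0 0 0 0 0 0 0"

```text
clock: 7.48
tool_pos: [0.5452, -0.0598, 0.1446]
orientation: [-180.0, -0.1, 176.9]
force: [-0.4, 0.6, 0.1]
opening: 0.0007
```

```bash
python3 -c "
from h import *
to([.537,-.059,.110]);i=snap('side','s4.png');j=snap('top','t4.png')
cv2.imwrite('pics/s4z.png',cv2.resize(i[130:270,230:380],None,fx=4,fy=4))"
```

```text
t 7.4833 pos [ 0.5452 -0.0598  0.1446] rpy [-1.7999e+02 -1.0000e-01  1.7692e+02] F [-0.43  0.63  0.09] op 0.0007 delta cm [0.82 0.04 3.47]
```

View pics/s4z.png

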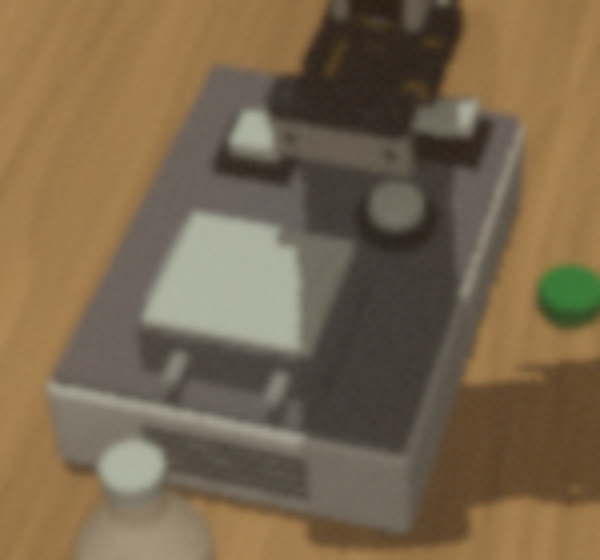

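The rocker's near end is now up, so it is on, and the cover is still shut. I'll align over the key and press.

Call:
step_arm --plan "0 0.8 0 0 0 0 0; 0 0 0 1 0 0 0; 0 0 0 1 0 0 0; 0 0 0 0.8 0 0 0; 0 0 0 0 0 0 0; 0 0 0 0 0 0 0"

```text
clock: 8.08
tool_pos: [0.5377, -0.0607, 0.116]
orientation: [-180.0, -0.1, 176.8]
force: [0.7, 0.7, 0.5]
opening: 0.0006
```

```bash
python3 -c "
from h import *
to([.537,-.059,.101]);i=snap('side','s5.png');j=snap('top','t5.png')
cv2.imwrite('pics/s5z.png',cv2.resize(i[130:270,230:380],None,fx=4,fy=4))
print((proj('side',telemetry.get_obs()['tool_pos'])-[230,130])*4)"
```

```text
t 8.0833 pos [ 0.5377 -0.0607  0.116 ] rpy [-1.7996e+02 -1.2000e-01  1.7679e+02] F [0.72 0.71 0.51] op 0.0006 delta cm [0.07 0.17 1.5 ]
[396.63298254 182.14469495]
```

View pics/s5z.png

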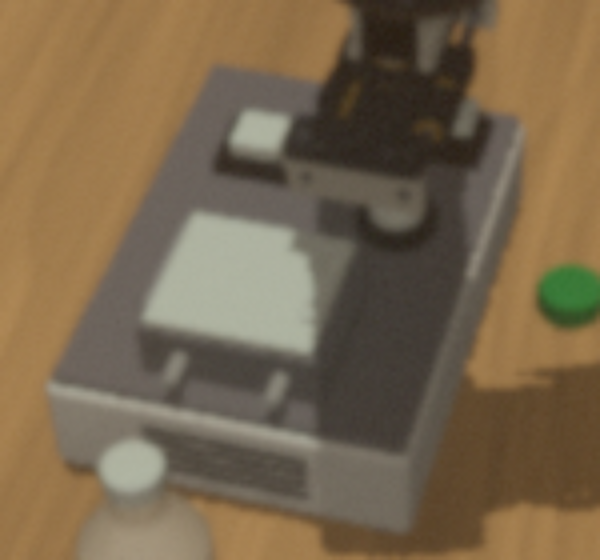

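The TCP projects to (397,182), right above the key top. I'll press it.

Call:
step_arm --plan "0 0 0.1 0.5 0 0 0; 0 0 0 0.3 0 0 0; 0 0 0 0.3 0 0 0; 0 0 0 0.3 0 0 0; 0 0 0 0.15 0 0 0; 0 0 0 0 0 0 0; 0 0 0 0 0 0 0"

```text
clock: 8.77
tool_pos: [0.5385, -0.0592, 0.1019]
orientation: [180.0, 0.0, 176.8]
force: [-2.0, 1.7, 5.3]
opening: 0.0006
```

Call:
step_arm --plan "0 0 0 0.15 0 0 0; 0 0 0 0.1 0 0 0; 0 0 0 0 0 0 0; 0 0 0 0 0 0 0; 0 0 0 0 0 0 0"

```text
clock: 9.18
tool_pos: [0.5386, -0.0592, 0.1011]
orientation: [-180.0, 0.1, 176.9]
force: [-6.6, 2.6, 20.1]
opening: 0.0003
```

```bash
python3 -c "
from h import *
i=snap('side','s6.png');j=snap('top','t6.png');to([.537,-.059,.101])
cv2.imwrite('pics/s6z.png',cv2.resize(i[130:320,210:400],None,fx=3,fy=3))"
```

```text
t 9.2833 pos [ 0.5386 -0.0592  0.1011] rpy [-1.8000e+02  8.0000e-02  1.7686e+02] F [-7.06  3.57 19.06] op 0.0001 delta cm [0.16 0.02 0.01]
```

View pics/s6z.png

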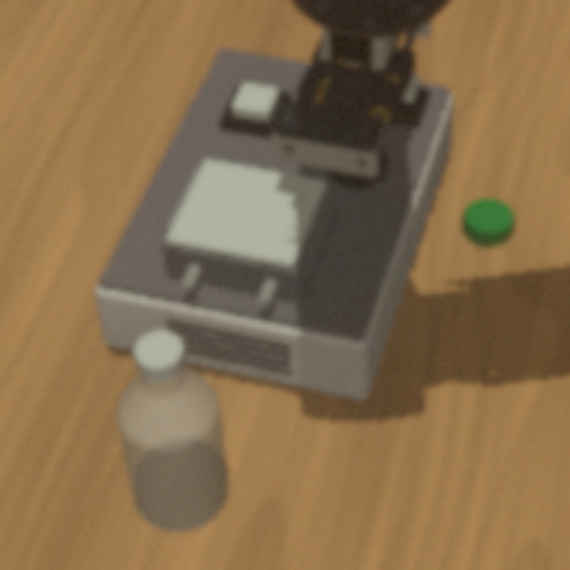

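The key is at its stop with 19–20 N at z = 0.101. The cover is shut, the square key is up, and the bottle and cap have not moved. I'll hand it in.

```bash
python3 -c "
from h import *
print(workorder.close_job())"
```

```text
the job is handed in; nothing more can be done
None
```

I shut the cover, switched the rocker on, then pressed the round key and handed the job in at about 9.3 s with the fingers still holding it down. The hand-in gives no verdict, so the results below are my own last checks.

| Step | Fingertip height at the stop | Expected | Force | Picture check |
|---|---|---|---|---|
| Cover shut | 0.130 m | 0.130 m | 25 N | flat and shut |
| Rocker on | 0.105 m | about 0.104 m | 31 N | near end up |
| Round key held down | 0.101 m | 0.101 m | 19–20 N | under the fingers |

In the last side picture the cover was shut, the square key was up, and the bottle and cap stood where they started. Two things were hidden behind the gripper in that picture:
- **Rocker:** I last saw it on just before pressing the round key.
- **Cup:** I did not check it again at the end, but the arm never went near it while low.

The pump position fit disagreed by up to about 3 mm at the deck corners, but by under 2 mm at the keys. No check failed.

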